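# Wedge a row of jars tight in its rack

## Robot

A 6-joint arm with a two-finger parallel gripper is mounted at the origin on a cart in front of the work surface, level with it; the furniture and walls round the work are solid. World frame = base frame: x ahead of the robot, y to its left, z up, the work surface at z = 0. Lengths are in mm, angles in degrees, forces in N, time in s.
With the tool pointing down it reaches from about 300 to 850 mm from the base axis. Payload 4.2 kg.
Tool frame: the origin (TCP) lies between the finger pads; the fingertips stand 8 mm ahead of it and the grasp point (between the pads) lies 11 mm behind it; x points along the fingers, y is the direction in which the jaws open and shut, and the axes are right-handed (so a half turn about x gives the same grasp; the last joint's range is limited). The gripper opens to 91 mm and grips with 3 to 60 N. Pads are 32 mm wide; open, the fingers measure 118 mm over their backs; the gripper's body (76 mm by 178 mm) begins 60 mm behind the grasp point.
Start: joints at [-76.375, 18.312, 89.639, -0, 72.044, -1.146], TCP at [146.601, -556.013, 221.976] pointing down, gripper open.
Joint ranges: [-177.97, 177.97], [-48.28, 115.42], [12.27, 149.76], [-77.06, 257.06], [2.81, 150.46], [-146.56, 146.56]. Speed limits (degrees/s): [147.25, 147.25, 180, 180, 180, 180].

## Interface

Orientations are given as [roll, pitch, yaw] about the fixed x, y, z axes, in that order (R = Rz(yaw) Ry(pitch) Rx(roll)).
In Python, from workcell import env gives the robot as it stands.
- The arm moves only by the tool arm_command, never from a script. Its arguments are lists of equal length, an entry for each row: "slide": the shift along the tool's x, y, z in cm, a list of three; "turn": the turn, a rotation vector about the tool's x, y, z in rad, a list of three; "grip": the closure in counts, from 0 (fully open) to 255 (shut). A call has 1 to 20 rows; each row is the pose to reach, as a shift and turn from the pose commanded when the call began, along the tool's axes at that moment; what a row does not reach only later rows make up. A row lasts 1/12 s, in which the tool goes at most 41.7 mm and 7.16 degrees, less where a joint would pass 70% of its speed; a pose out of reach is approached as far as the arm can. A call with a gripper value outside its range is refused whole. The fingers move at their own pace and stop on an object; "newtons" is the grip in N (left out, the last holds). Time passes only in rows, so rows that repeat a pose let the fingers close. It gives the time, the measured TCP pose, the force and the opening at its end, in the units of the state.
- env.state(): the state, without advancing time (a new reading comes with each control period).
- env.grab_frame(name): name is "side" or "top" or "wrist"; returns (picture, depth): 420x560x3 uint8, red, green, blue; 420x560 float32, mm along the optical axis (not along the pixel's ray), 0 where there is no reading.
- env.calibration(name): a dict with "K" (3x3 intrinsics, pixels), "k1" (the pictures are not rectified: a ray, as slopes to the right and down, at radius r is drawn at 1 + k1 r^2 times it, then the intrinsics apply), "camera_from_world" (4x4, takes a point from world to camera coordinates); the wrist camera has in their place "T_tool_cam" (4x4, takes a point from camera to tool coordinates, whose origin is the TCP and whose axes are the tool frame's). Camera axes: x right, y up, looking along -z (the intrinsics and any distortion apply to the point x, -y, -z); pixel columns grow to the right and rows downward; lengths in mm; the calibration is good to about 2 mm. A picture is of the moment at which its call begins: read the wrist's pose just before it. calibration takes no time and is no camera call.
- env.job_done(): hands the job in, once; it reports no verdict.
Trained networks look in the newest picture that a camera, given by its name, has taken for a name from the list of things; names that differ only in an ending like _2 or _b are one class to them, and where a whole thing is asked for, a point or a joint stands for the part that bears it (a point fixed in the world has none). Each returns a list of dicts, best first, with "p" (0 to 1); they miss things now and then, are a little off and sometimes report something else, mostly with a low value. They report only what shows in the picture. A call takes as long as a camera call. They do not tell look-alikes from the thing itself.
- env.search_frame(camera, label): "point" ([x, y, z] in mm, in world coordinates, good to about 4 mm: the middle of the surface that is visible of it).
The state is a dict: "time_s": time; "qpos": joint angles; "qvel": joint speeds; "effort": joint torques, N m; "ee_pos": TCP position; "ee_rot": TCP orientation; "force": force on the tool from outside, world axes, zero at the start; "torque": the same for the moment, N m; "gripper_width": finger opening in mm.
Only numpy, scipy, OpenCV 4.12 (cv2) and the standard library are available. Lean on these libraries where they do the work, as an engineer would, in place of code of your own. Each camera call takes 0.05 s, during which the arm holds its last target.

## Task

The four small amber jars stand loosely in their wooden rack. Take the tapered wooden wedge (not the straight block) and drive it, thin end first and flat, from the open front into the gap between the last jar and the slanted end block, until the jars are packed tight against the far wall of the rack and the wedge sits jammed. Then let go of it.

Things in the scene. Friction and masses are not known exactly. Their poses are not given: they have to be found in the camera images.
- wedge_grip (a point): Wedge: pale bare wood, 151 mm long, 36 high, 75 g, lying flat. From above: parallel tail 40 long, 33 wide (grip here), then 111 mm of even taper on both upright sides (7 degrees each) to a blunt thin end 6 mm wide. Point: centre of the tail, 18 mm above the underside, 131 mm from the thin end. x points to the thin end, z up. A straight block of the same length, height and width lies elsewhere.
- rack: Jar rack, brown wood, fixed, 216 mm long (y, along the row), 90 deep (x, from the open front to the back). Origin on the underside. Base board 6 mm thick, x -52 to +38 mm. Wall at the +y end (inner face y +95), end block at the -y end, both 46 high. Jars stand at x = 0 between a back rail (42 high) and a front rail (30 high); both rails leave the gap at the -y end free.
- seat (a point): Where the centre of the wedge's tail comes when the row is tight: rack x -67, y -52, z +24 mm, in front of the rack. Axes as the rack. The wedge goes in along +x from the front, on the board, its x along the rack's. The gap lies 40 to 100 mm ahead of this point; the end block's face on its -y side slants like the wedge's side. Pushing with 10 to 20 N shoves the jars along; then it jams.
- end_jar (a point): Last jar of the row, beside the gap: amber glass, 35 mm across, 56 high, 70 g, one of four alike in the rack. The point is its centre, half-way up; z is up the jar. It starts at y = -28 to -31 mm in the rack's frame and stands at y = -24 mm when the row is packed tight against the +y wall.
Not all that is in view belongs to the job. Of the things that look like the rack, the larger one is meant.

How it is judged:
By the outcome, as a careful person would: the job done as asked, in the order asked, and still so for the second after the job is handed in, with the robot touching nothing.
It also fails if it takes over 34 s, if anything falls off the work surface, if the arm or the gripper's body presses on something with over 40 N, if the wrist force passes 120 N, or if a joint passes its speed limit or range.

## Working session

There is one attempt and no reset: what is moved stays moved. The work goes in short steps, Python scripts to look and compute and a tool call to move; the robot and the scene stay as the last step left them, time stands still between calls to the robot, and variables do not carry over. Pictures are saved under pics/ and viewed, and the job is handed in when it is done.

Besides the shell and the picture viewer there is one more tool, called after "Call:" as name(argument=value, ...) on one line, values as JSON. arm_command: Moves the arm, as the interface text tells. Its arguments: {"type":"object","properties":{"slide":{"type":"array","items":{"type":"array","items":{"type":"number"}}},"turn":{"type":"array","items":{"type":"array","items":{"type":"number"}}},"grip":{"type":"array","items":{"type":"number"}},"newtons":{"type":"number"}},"required":["slide","turn","grip"]}

```bash
mkdir -p pics; ls; cat > h.py <<'E'
import numpy as np, cv2
from workcell import env
def save(n,f):
    im,d=env.grab_frame(n); cv2.imwrite(f'pics/{f}.png',im[:,:,::-1]); np.save(f'pics/{f}.npy',d); return im,d
def pts(cam,d,us,vs,tool=None):
    c=env.calibration(cam);K=np.array(c['K']);k1=c['k1']
    us=np.asarray(us,float);vs=np.asarray(vs,float)
    xd=(us-K[0,2])/K[0,0];yd=(vs-K[1,2])/K[1,1]
    x,y=xd.copy(),yd.copy()
    for _ in range(20):
        s=1+k1*(x*x+y*y);x=xd/s;y=yd/s
    P=np.stack([x*d,-y*d,-d,np.ones_like(d)],-1)
    T=np.linalg.inv(np.array(c['camera_from_world'])) if 'camera_from_world' in c else tool@np.array(c['T_tool_cam'])
    return (P@T.T)[...,:3]
def cloud(cam,d,tool=None):
    v,u=np.mgrid[:d.shape[0],:d.shape[1]]
    return pts(cam,d.astype(float),u,v,tool)
E
python3 - <<'E'
from h import *
print(env.state())
for n in('top','side'):
    save(n,n+'0')
    for l in('wedge_grip','rack','end_jar'):
        print(n,l,[(np.round(r['point']),round(r['p'],2)) for r in env.search_frame(n,l)])
E
```

```text
pics
{'time_s': 0.0, 'qpos': array([-7.63771176e+01,  1.83515593e+01,  8.97065681e+01,  1.19250630e-05,
        7.20411893e+01, -1.14699092e+00]), 'qvel': array([ 0.03379776,  0.1011413 ,  0.06635573, -0.04447935, -0.0177486 ,
       -0.12678363]), 'effort': array([-1.90973983e-04, -4.12463593e+01, -2.31972492e+01,  7.26050092e-02,
        4.55481070e-02, -1.38487308e-04]), 'ee_pos': array([ 146.46662783, -555.53801878,  221.11996743]), 'ee_rot': array([-91.15353162,  89.90068333, 103.61633801]), 'force': array([ 0.56565483, -0.41175954, -0.19115769]), 'torque': array([-0.02628069,  0.00327511, -0.05943844]), 'gripper_width': 91.45450661132926}
top wedge_grip [(array([440., 255.,  36.]), 0.59)]
top rack [(array([627., 344.,  10.]), 0.97), (array([632., 578.,   6.]), 0.62)]
top end_jar [(array([649., 330.,  43.]), 0.59), (array([629., 344.,  14.]), 0.54)]
side wedge_grip [(array([437., 259.,  24.]), 0.89)]
side rack [(array([622., 406.,  12.]), 0.92), (array([620., 589.,   6.]), 0.92)]
side end_jar [(array([638., 332.,  41.]), 0.55)]
```

View pics/top0.png

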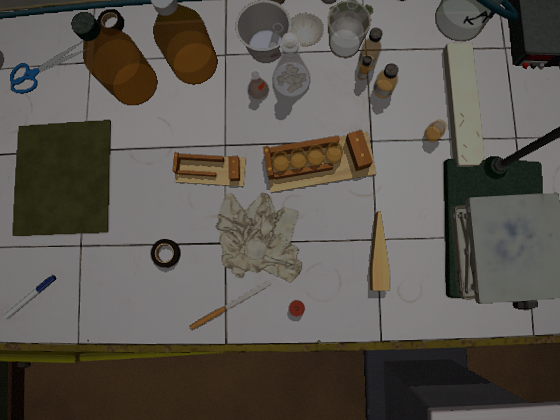

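View pics/side0.png

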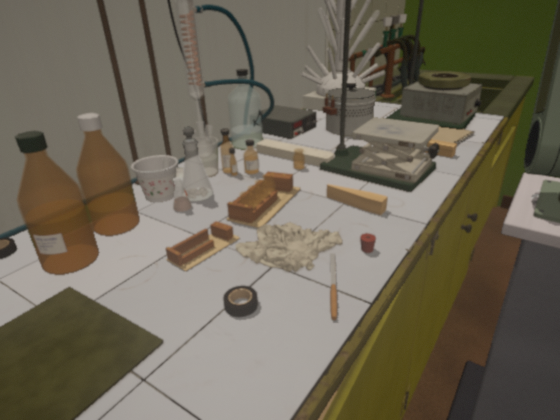

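The top view shows the wedge at about (379,250), with its thin end pointing up (+x). The larger rack is at (318,160), with its slanted end block at (358,150). The straight block is at (464,100). A crumpled cloth lies at (258,235), in front of the rack's left half.

```bash
python3 - <<'E'
from h import *
im=cv2.imread('pics/top0.png');d=np.load('pics/top0.npy')
a=im[110:310,240:420];cv2.imwrite('pics/crop1.png',cv2.resize(a,None,fx=3,fy=3,interpolation=cv2.INTER_CUBIC)[:600])
C=cloud('top',d)
np.save('pics/Ctop.npy',C)
# height map
z=C[110:310,240:420,2]
cv2.imwrite('pics/crop1z.png',cv2.resize(cv2.applyColorMap(np.clip(z*4,0,255).astype(np.uint8),cv2.COLORMAP_JET),None,fx=3,fy=3,interpolation=cv2.INTER_NEAREST))
# wedge
m=np.zeros(z.shape,bool)
w=C[205:297,365:395].reshape(-1,3);w=w[(w[:,2]>28)&(w[:,2]<45)]
print(len(w),w.min(0),w.max(0))
r=cv2.minAreaRect(w[:,:2].astype(np.float32));print(r,cv2.boxPoints(r))
bins=np.arange(w[:,0].min(),w[:,0].max(),10)
for b in bins:
    s=w[(w[:,0]>=b)&(w[:,0]<b+10)]
    if len(s):print(round(b),s[:,1].min().round(1),s[:,1].max().round(1),s[:,2].mean().round(1))
E
```

```text
1016 [384.5543978  233.11459237  28.13122389] [534.06026409 267.33031628  39.95364415]
((459.35797119140625, 248.7210693359375), (33.88105773925781, 149.51004028320312), 87.43328857421875) [[383.9193  235.14525]
 [533.2793  228.44981]
 [534.79663 262.29688]
 [385.43665 268.9923 ]]
385 234.7 267.3 35.4
395 234.9 267.3 35.5
405 234.2 267.0 35.4
415 234.1 267.2 35.4
425 233.1 265.9 35.2
435 235.2 265.2 35.4
445 236.4 264.2 35.2
455 237.4 262.1 35.2
465 239.3 260.5 35.1
475 238.7 259.6 35.2
485 239.8 257.7 35.4
495 241.1 256.6 35.5
505 242.3 255.6 34.9
515 243.9 253.6 34.9
525 245.5 252.0 34.8
```

View pics/crop1.png

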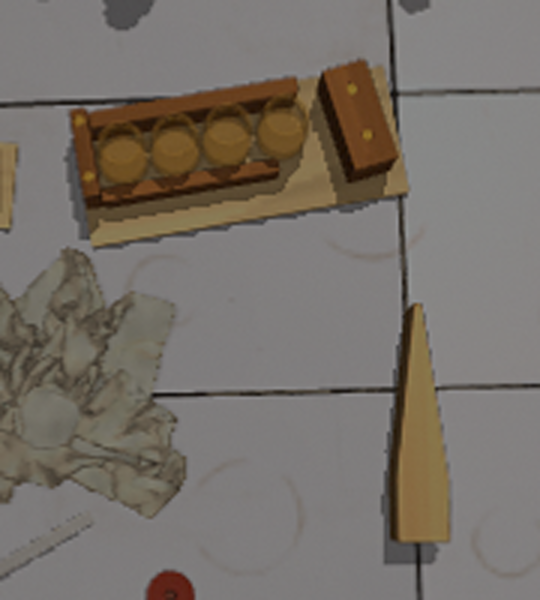

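View pics/crop1z.png

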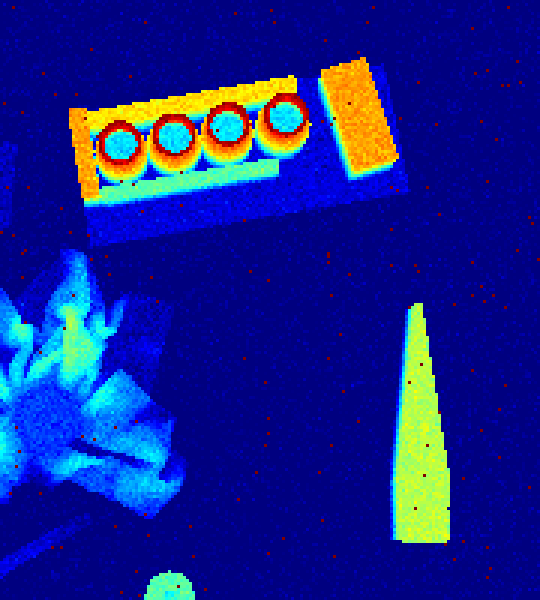

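```bash
cat > fit.py <<'E'
from h import *
from scipy.optimize import minimize
C=np.load('pics/Ctop.npy')
w=C[205:297,365:395].reshape(-1,3);w=w[(w[:,2]>31)&(w[:,2]<41)]
B=np.arange(395,530,6);mid=[]
for b in B:
    s=w[(w[:,0]>=b)&(w[:,0]<b+6)];mid.append((np.percentile(s[:,1],2)+np.percentile(s[:,1],98))/2)
p=np.polyfit(B+3,mid,1);x0,x1=np.percentile(w[:,0],.3),np.percentile(w[:,0],99.9)
print('wedge yaw',np.degrees(np.arctan(p[0])),'x',x0,x1,'grip',x0+20,x1-131,np.polyval(p,x0+20))
R=C[128:195,260:380].reshape(-1,3)
R=R[(R[:,2]>2.5)&(R[:,2]<75)]
# drop outliers
from scipy.spatial import cKDTree
t=cKDTree(R[:,:2]);R=R[[len(q)>6 for q in t.query_ball_point(R[:,:2],6)]]
r=cv2.minAreaRect(R[:,:2].astype(np.float32));print(r,cv2.boxPoints(r).round(1))
def infr(yaw,o):
    c,s=np.cos(yaw),np.sin(yaw);return (R[:,:2]-o)@np.array([[c,-s],[s,c]])
import itertools
# rail edges: back rail points z 40-44, wall/end block z44.5-48
a=np.radians(max(r[2]-90,-90) if r[2]>45 else r[2])
print(np.degrees(a))
E
python3 fit.py
```

```text
wedge yaw -1.1177799414121494 x 384.7057916178978 534.0548764974401 grip 404.7057916178978 403.0548764974401 250.72585876549923
((639.2670288085938, 366.56658935546875), (93.45538330078125, 236.7042236328125), 8.579706192016602) [[575.4 476.6]
 [610.7 242.6]
 [703.1 256.5]
 [667.8 490.6]]
8.579706192016602
```

```bash
cat >> fit.py <<'E'
F=infr(a,np.array([639.3,366.6]))
zz=R[:,2]
for q in(.2,.5,1,99,99.5,99.8):print(q,np.percentile(F,q,axis=0).round(1))
# front board edge per y bin -> yaw
ys=np.arange(-90,95,8);e=[]
for b in ys:
    s=(F[:,1]>=b)&(F[:,1]<b+8)&(zz<12)
    e.append(np.percentile(F[s,0],1.5))
print('front edge',np.round(e,1))
bl=(zz>40)&(zz<50)
def edge(sel,ax,name):print(name,sel.sum(),np.percentile(F[sel],[1,50,99],axis=0).round(1).tolist(),zz[sel].mean().round(1))
edge(bl&(F[:,1]>88),0,'wall')
edge(bl&(F[:,1]<-55),0,'block')
edge((zz>39)&(zz<45)&(F[:,0]>8)&(abs(F[:,1])<85),0,'backrail')
edge((zz>27)&(zz<33)&(F[:,0]<-8)&(abs(F[:,1])<85),0,'frontrail')
np.savez('pics/F.npz',F=F,z=zz)
# picture in rack frame heights
img=np.zeros((300,560),np.uint8)
for (x,y),z in zip(F,zz):
    u,v=int(280-2*y),int(150-2*x)
    if 0<=u<560 and 0<=v<300: cv2.circle(img,(u,v),2,int(min(255,z*4)),-1)
cv2.imwrite('pics/rf.png',cv2.applyColorMap(img,cv2.COLORMAP_JET))
E
python3 fit.py
```

```text
wedge yaw -1.1177799414121494 x 384.7057916178978 534.0548764974401 grip 404.7057916178978 403.0548764974401 250.72585876549923
((639.2670288085938, 366.56658935546875), (93.45538330078125, 236.7042236328125), 8.579706192016602) [[575.4 476.6]
 [610.7 242.6]
 [703.1 256.5]
 [667.8 490.6]]
8.579706192016602
0.2 [ -44.1 -117.5]
0.5 [ -43.4 -116.7]
1 [ -42.9 -115.7]
99 [39.8 96.5]
99.5 [42.3 97.5]
99.8 [ 44.8 108.5]
front edge [-43.3 -43.7 -42.3 -42.9 -44.8 -42.3 -43.2 -43.6 -42.2 -42.7 -42.7 -42.8
 -42.9 -42.6 -42.8 -42.9 -42.8 -42.1 -42.9 -42.8 -42.6 -42.4 -42.7 -42.7]
wall 150 [[-17.8, 88.2], [10.9, 92.8], [40.4, 97.4]] 45.6
block 567 [[-29.5, -104.8], [4.4, -87.4], [39.6, -70.6]] 45.5
backrail 445 [[9.7, -82.5], [32.7, 10.7], [39.2, 83.3]] 41.9
frontrail 305 [[-29.3, -77.7], [-15.3, 26.3], [-8.2, 83.5]] 29.5
```

View pics/rf.png

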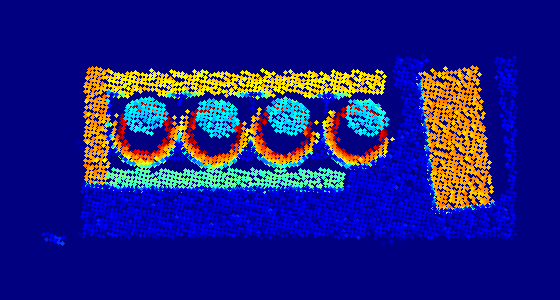

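```bash
python3 - <<'E'
from h import *
C=np.load('pics/Ctop.npy')
P=C.reshape(-1,3)
P=np.vstack([P,cloud('side',np.load('pics/side0.npy')).reshape(-1,3)])
P=P[(P[:,2]>-50)&(P[:,2]<900)]
print('max z per 60mm cell; rows x, cols y')
ys=np.arange(420,-800,-60);print('      ',*[f'{y:4d}' for y in ys])
for x in np.arange(0,780,60):
    row=[]
    for y in ys:
        s=P[(P[:,0]>=x)&(P[:,0]<x+60)&(P[:,1]>=y)&(P[:,1]<y+60),2]
        row.append(f'{np.sort(s)[-3]:4.0f}' if len(s)>3 else '   .')
    print(f'{x:5d} ',*row)
E
```

```text
max z per 60mm cell; rows x, cols y
        420  360  300  240  180  120   60    0  -60 -120 -180 -240 -300 -360 -420 -480 -540 -600 -660 -720 -780
    0     .    .    .    .    .   -0   10   10    .    .    .    .    .    .    .    .    .    .    .    .    .
   60     .    .    .    .    .    0  245   84   13   13   -0    .    .    .    .    .    .    .    .    .    .
  120     .    .    .    .    .    3  269  349  384  409   -1    .    .    .    .    .    .    .    .    .    .
  180     .    .    .    .    .    .    .    .    .    .    .    .    .    .    .    .    .    .    .    .    .
  240     3    3    4    3    3    3    3    3    2    2   -1   -0   -1   -1   -2   -2   -2    1   -0   -1    .
  300    31   33    4    3    4    4  124  123  112   14   35   35   10   10   10    7   -2   76    0    0    .
  360    29   32    3   40   38   17  129  130  130   17   35   35   10   10   12  123  160  161  122   -1    .
  420    25   23    4   39   38    4  130  129  129    .   -2    .    9   10   14  161  162  162  161    .    .
  480    35    9    3   39    4    3  130  130  130    .    .    .    .    .    .  162  163  162  161    .    .
  540    25    9    6    4    4    4  127  128  129   23    2    .    .    .   17  122  162  162  161    .    .
  600    64   65   64   49    4    4   34  425   40   22    2  126  133  130    .  118  118   15  401    .    .
  660    48   61   63   49    3   57   58   35    3    4    3  138  160  138    .   -2   -0   -0   -1   -2    .
  720    15   10    3    5   95    4   35   34    4    3  116  138  162  138    .    .  247  362    0   -1    .
```

```bash
cat >> h.py <<'E'
from scipy.spatial.transform import Rotation as Ro
def tool():
    s=env.state();T=np.eye(4);T[:3,:3]=Ro.from_euler('xyz',s['ee_rot'],degrees=True).as_matrix();T[:3,3]=s['ee_pos'];return T
def goal(p,yaw):
    "tool down, tool y (jaw) at angle yaw deg from world x"
    x=np.array([0,0,-1.]);c,s=np.cos(np.radians(yaw)),np.sin(np.radians(yaw))
    y=np.array([c,s,0]);T=np.eye(4);T[:3,:3]=np.stack([x,y,np.cross(x,y)],1);T[:3,3]=p;return T
def rel(T0,T1):
    D=np.linalg.inv(T0)@T1;return (D[:3,3]/10).round(2),Ro.from_matrix(D[:3,:3]).as_rotvec().round(4)
E
python3 - <<'E'
from h import *
T=tool();print(T.round(3))
for p,y in [((400,-300,240),-30),((480,0,240),30),((400,251,150),88.9),((400,251,11),88.9),((400,251,150),-91.1)]: print(p,y,rel(T,goal(p,y)))
E
```

```text
[[-0.00000e+00  2.55000e-01 -9.67000e-01  1.46591e+02]
 [ 0.00000e+00 -9.67000e-01 -2.55000e-01 -5.55958e+02]
 [-1.00000e+00 -0.00000e+00 -0.00000e+00  2.21851e+02]
 [ 0.00000e+00  0.00000e+00  0.00000e+00  1.00000e+00]]
(400, -300, 240) -30 (array([ -1.81, -18.29, -31.03]), array([-7.894e-01, -1.000e-04,  1.000e-04]))
(480, 0, 240) 30 (array([ -1.81, -45.26, -46.41]), array([-1.8366e+00, -1.0000e-04,  1.0000e-04]))
(400, 251, 150) 88.9 (array([  7.2 , -71.57, -45.07]), array([-2.8646e+00, -2.0000e-04,  0.0000e+00]))
(400, 251, 11) 88.9 (array([ 21.1 , -71.57, -45.07]), array([-2.8646e+00, -2.0000e-04,  0.0000e+00]))
(400, 251, 150) -91.1 (array([  7.2 , -71.57, -45.07]), array([2.77e-01, 0.00e+00, 1.00e-04]))
```

```bash
python3 - <<'E'
from h import *
T=tool()
for p,y in [((430,-150,240),-83),((400,251,200),-91.1)]: print(p,y,rel(T,goal(p,y)))
E
```

```text
(430, -150, 240) -83 (array([ -1.81, -32.03, -37.75]), array([ 1.356e-01, -0.000e+00,  1.000e-04]))
(400, 251, 200) -91.1 (array([  2.2 , -71.57, -45.08]), array([2.77e-01, 0.00e+00, 1.00e-04]))
```

Call:
arm_command(slide=[[-1.8, -32, -37.8], [-1.8, -32, -37.8], [-1.8, -32, -37.8], [-1.8, -32, -37.8], [-1.8, -32, -37.8], [-1.8, -32, -37.8], [-1.8, -32, -37.8], [-1.8, -32, -37.8], [-1.8, -32, -37.8], [-1.8, -32, -37.8], [-1.8, -32, -37.8], [-1.8, -32, -37.8]], turn=[[0.13, 0, 0], [0.13, 0, 0], [0.13, 0, 0], [0.13, 0, 0], [0.13, 0, 0], [0.13, 0, 0], [0.13, 0, 0], [0.13, 0, 0], [0.13, 0, 0], [0.13, 0, 0], [0.13, 0, 0], [0.13, 0, 0]], grip=[0, 0, 0, 0, 0, 0, 0, 0, 0, 0, 0, 0])

```text
time_s: 1.4
ee_pos: [431.5, -148.0, 240.4]
ee_rot: [162.6, 89.9, -10.1]
force: [0.1, 0.1, 0.2]
gripper_width: 91.2
```

```bash
python3 - <<'E'
from h import *
T=tool()
for p,y in [((400,251,200),-91.1)]: print(p,y,rel(T,goal(p,y)),env.state()['qpos'].round(1))
E
```

```text
(400, 251, 200) -91.1 (array([  4.03, -39.97,  -1.98]), array([ 0.1476, -0.001 , -0.0002])) [-20.4   6.8 102.3   0.   70.9  62.3]
```

Call:
arm_command(slide=[[4, -40, -2], [4, -40, -2], [4, -40, -2], [4, -40, -2], [4, -40, -2], [4, -40, -2], [4, -40, -2], [4, -40, -2], [4, -40, -2], [4, -40, -2], [4, -40, -2], [4, -40, -2]], turn=[[0.147, 0, 0], [0.147, 0, 0], [0.147, 0, 0], [0.147, 0, 0], [0.147, 0, 0], [0.147, 0, 0], [0.147, 0, 0], [0.147, 0, 0], [0.147, 0, 0], [0.147, 0, 0], [0.147, 0, 0], [0.147, 0, 0]], grip=[0, 0, 0, 0, 0, 0, 0, 0, 0, 0, 0, 0])

```text
time_s: 2.4
ee_pos: [398.9, 250.3, 199.6]
ee_rot: [56.5, 89.9, -124.4]
force: [0.1, 0.0, -0.2]
gripper_width: 91.2
```

```bash
python3 - <<'E'
from h import *
T=tool();im,d=save('wrist','w1');np.save('pics/w1T.npy',T)
print(T.round(2)[:3],env.state()['qpos'].round(1))
C=cloud('wrist',d,T);np.save('pics/Cw1.npy',C)
P=C.reshape(-1,3);w=P[(P[:,2]>30)&(P[:,2]<42)&(P[:,1]<290)&(P[:,1]>210)&(P[:,0]<560)&(P[:,0]>360)]
print(len(w),w.min(0),w.max(0))
for b in np.arange(380,540,10):
    s=w[(w[:,0]>=b)&(w[:,0]<b+10)]
    if len(s)>20:print(b,np.percentile(s[:,1],[1,99]).round(1),np.percentile(s[:,1],[1,99]).mean().round(1),s[:,2].mean().round(1))
E
```

```text
[[-0.0000e+00 -2.0000e-02 -1.0000e+00  3.9894e+02]
 [-0.0000e+00 -1.0000e+00  2.0000e-02  2.5026e+02]
 [-1.0000e+00  0.0000e+00  0.0000e+00  1.9956e+02]] [ 30.6   9.9 104.6  -0.   65.5 121.6]
4201 [381.132126   232.99433625  32.32296913] [532.82423885 266.92831654  38.90017746]
380 [234.  266.8] 250.4 36.3
390 [234.1 266.6] 250.3 36.6
400 [234.  266.3] 250.1 36.5
410 [234. 266.] 250.0 36.6
420 [234.  265.7] 249.8 36.5
430 [234.9 264.5] 249.7 36.6
440 [235.8 262.4] 249.1 36.6
450 [236.7 261.2] 248.9 36.6
460 [237.5 260. ] 248.8 36.5
470 [239.2 258.9] 249.0 36.5
480 [240.  256.9] 248.4 36.3
490 [240.8 255.8] 248.3 36.3
500 [241.6 254.7] 248.1 36.3
510 [242.8 252.7] 247.8 36.3
520 [243.9 251.7] 247.8 36.2
530 [244.7 250.5] 247.6 35.6
```

View pics/w1.png

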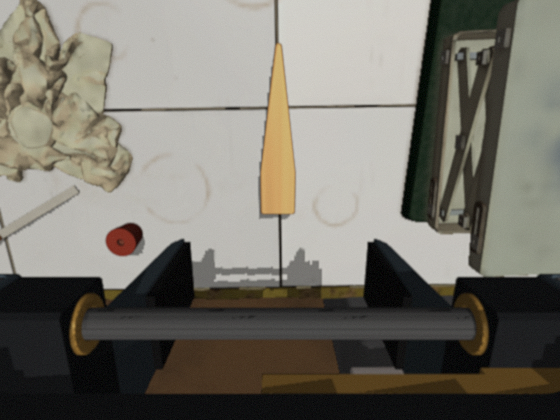

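The wrist view shows the wedge centred between the jaws, with its tail end at about (278,212) and its tip at (279,45). Both cameras agree on its position to within about 1 mm, so I'll go down and grip.

Call:
arm_command(slide=[[4, 0, 0], [8, 0, 0], [12, 0, 0.1], [16, 0, 0.1], [18, 0, 0.1], [18.8, 0, 0.1], [18.8, 0, 0.1], [18.8, 0, 0.1], [18.8, 0, 0.1], [18.8, 0, 0.1], [18.8, 0, 0.1], [18.8, 0, 0.1], [18.8, 0, 0.1], [18.8, 0, 0.1], [18.8, 0, 0.1], [18.8, 0, 0.1]], turn=[[0, 0, 0], [0, 0, 0], [0, 0, 0], [0, 0, 0], [0, 0, 0], [0, 0, 0], [0, 0, 0], [0, 0, 0], [0, 0, 0], [0, 0, 0], [0, 0, 0], [0, 0, 0], [0, 0, 0], [0, 0, 0], [0, 0, 0], [0, 0, 0]], grip=[0, 0, 0, 0, 0, 0, 0, 255, 255, 255, 255, 255, 255, 255, 255, 255], newtons=45)

```text
time_s: 3.78
ee_pos: [398.4, 249.2, 11.9]
ee_rot: [-135.6, 90.0, 43.3]
force: [-0.7, 1.3, -0.0]
gripper_width: 34.2
```

```bash
python3 - <<'E'
from h import *
T=tool();print(env.state()['gripper_width'],env.state()['ee_pos'])
print(rel(T,goal((464.8,278.6,60),8.58-90)))
E
```

```text
34.19626489858322 [398.38119821 249.19122784  11.94978123]
(array([-4.8 , -3.07, -6.58]), array([-1.689e-01, -1.000e-04,  1.000e-04]))
```

Call:
arm_command(slide=[[-1.5, 0, 0], [-3.5, 0, 0], [-4.8, -1.0, -2], [-4.8, -2.0, -4], [-4.8, -3, -6], [-4.8, -3, -6.6], [-4.8, -3, -6.6], [-4.8, -3, -6.6], [-4.8, -3, -6.6]], turn=[[0, 0, 0], [0, 0, 0], [-0.05, 0, 0], [-0.1, 0, 0], [-0.169, 0, 0], [-0.169, 0, 0], [-0.169, 0, 0], [-0.169, 0, 0], [-0.169, 0, 0]], grip=[255, 255, 255, 255, 255, 255, 255, 255, 255])

```text
time_s: 4.53
ee_pos: [463.2, 276.9, 59.2]
ee_rot: [21.4, 89.8, -150.1]
force: [-0.6, -0.4, -1.1]
gripper_width: 33.2
```

```bash
cat > m2.py <<'E'
from h import *
T=tool();im,d=save('wrist','w2');np.save('pics/w2T.npy',T)
print(T.round(3)[:3],env.state()['qpos'].round(1),env.state()['gripper_width'],env.state()['force'])
C=cloud('wrist',d,T);np.save('pics/Cw2.npy',C)
# wedge in tool-horizontal coords: forward f=-tool z, left l=-tool y
P=C.reshape(-1,3)-T[:3,3];f=-P@T[:3,2];l=-P@T[:3,1];z=C.reshape(-1,3)[:,2]
s=(abs(l)<30)&(f<160)&(f>0)&(z>60)&(z<110)
print(s.sum(),f[s].max(),np.percentile(z[s],[5,50,95]))
for b in np.arange(0,150,10):
    q=s&(f>=b)&(f<b+10)
    if q.sum()>15:print(b,np.percentile(l[q],[1,99]).round(1),np.percentile(l[q],[1,99]).mean().round(1),np.median(z[q]).round(1),q.sum())
E
python3 m2.py
```

```text
[[-3.00000e-03  1.48000e-01 -9.89000e-01  4.63201e+02]
 [-2.00000e-03 -9.89000e-01 -1.48000e-01  2.76850e+02]
 [-1.00000e+00  1.00000e-03  3.00000e-03  5.92480e+01]] [ 29.6  24.2 106.9  -0.   49.1 111.1] 33.48496716416543 [-0.16406026 -0.54645956 -1.99280604]
20150 117.63179885307117 [81.89518724 83.66547049 99.67973713]
0 [-17.8  15.6] -1.1 83.9 1737
10 [-28.1  26.1] -1.0 84.4 4548
20 [-17.  15.] -1.0 83.7 1687
30 [-15.8  14.2] -0.8 83.7 1668
40 [-14.4  13. ] -0.7 83.7 1623
50 [-13.3  12. ] -0.6 83.6 1561
60 [-11.9  10.6] -0.6 83.6 1508
70 [-10.5   9.6] -0.5 83.5 1429
80 [-9.2  8.6] -0.3 83.4 1334
90 [-7.9  7.3] -0.3 83.4 1249
100 [-6.6  6.4] -0.1 83.3 1097
110 [-5.5  5.2] -0.1 83.2 709
```

View pics/w2.png

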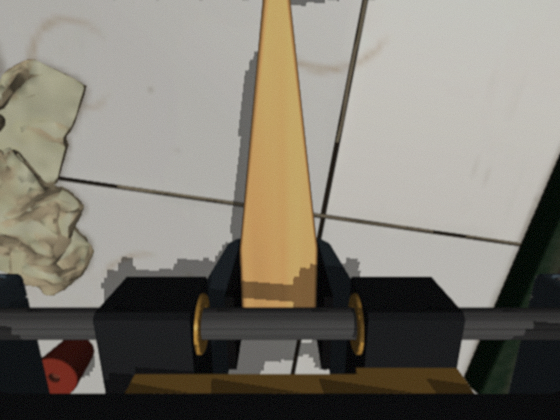

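The wrist view shows the wedge held level and straight in the jaws, with its tail at about (278,290) and the tip running out of the top of the frame. I'll lower it in front of the rack and check the alignment with the top camera.

Call:
arm_command(slide=[[2, 0, 0], [3.5, 0, 0], [3.9, 0, -0.5], [3.9, 0, -1.0], [3.9, 0, -1.0], [3.9, 0, -1.0], [3.9, 0, -1.0]], turn=[[0, 0, 0], [0, 0, 0], [0, 0, 0], [0, 0, 0], [0, 0, 0], [0, 0, 0], [0, 0, 0]], grip=[255, 255, 255, 255, 255, 255, 255])

```text
time_s: 5.17
ee_pos: [475.3, 279.5, 21.7]
ee_rot: [-162.3, 89.9, 26.3]
force: [0.3, -0.0, -0.8]
gripper_width: 33.6
```

```bash
python3 - <<'E'
from h import *
T=tool();s=env.state();print(T[:3,3],T[:3,1],s['force'],s['gripper_width'],s['time_s'])
im,d=save('top','t2');save('side','s2')
C=cloud('top',d);np.save('pics/Ct2.npy',C)
cv2.imwrite('pics/t2c.png',cv2.resize(im[110:290,270:450,::-1],None,fx=3.3,fy=3.3,interpolation=cv2.INTER_CUBIC))
yaw=np.radians(8.58);o=np.array([649.2,359.0]);c,sn=np.cos(yaw),np.sin(yaw)
F=(C.reshape(-1,3)[:,:2]-o)@np.array([[c,-sn],[sn,c]]);z=C.reshape(-1,3)[:,2]
q=(z>33)&(z<50)&(F[:,0]<-41)&(F[:,0]>-160)&(abs(F[:,1]+52)<30)
print(q.sum(),F[q,0].max(),z[q].mean())
for b in np.arange(-160,-40,8):
    k=q&(F[:,0]>=b)&(F[:,0]<b+8)
    if k.sum()>8:print(b,np.percentile(F[k,1],[2,98]).round(1),np.percentile(F[k,1],[2,98]).mean().round(1))
E
```

```text
[475.33954501 279.49916418  21.72026164] [ 1.49023185e-01 -9.88833617e-01 -4.10923445e-04] [ 0.30576588 -0.02144067 -0.81536537] 33.59909499237641 5.1667
337 -47.55032069164294 44.95980707699067
-128 [-59.  -40.6] -49.8
-120 [-63.2 -40.9] -52.0
-112 [-62.4 -41.8] -52.1
-104 [-61.8 -43.1] -52.4
-96 [-60.5 -44.3] -52.4
-88 [-59.5 -44.6] -52.1
-80 [-58.6 -45.7] -52.1
-72 [-57.7 -47.1] -52.4
-64 [-56.  -47.6] -51.8
-56 [-54.6 -48.4] -51.5
```

View pics/t2c.png

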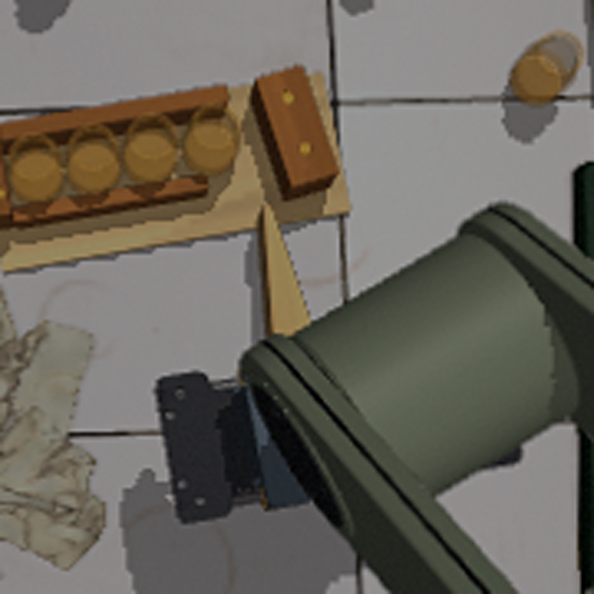

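The wedge lies on the rack's insertion line (y ≈ -52 in the rack frame, parallel to within about 0.5°). Its tip is just over the board edge, at about (265,210) in the crop. Next I'll lower it onto the board and push in to first contact.

Call:
arm_command(slide=[[0.3, 0, 0], [0.3, 0, -1.5], [0.3, 0, -3], [0.3, 0, -4.5], [0.3, 0, -6], [0.3, 0, -6], [0.3, 0, -6]], turn=[[0, 0, 0], [0, 0, 0], [0, 0, 0], [0, 0, 0], [0, 0, 0], [0, 0, 0], [0, 0, 0]], grip=[255, 255, 255, 255, 255, 255, 255])

```text
time_s: 5.85
ee_pos: [534.1, 288.1, 17.7]
ee_rot: [16.3, 90.0, -155.2]
force: [0.3, -0.2, 1.0]
gripper_width: 33.0
```

```bash
cat > st.py <<'E'
from h import *
import sys
yaw=np.radians(8.58);o=np.array([649.2,359.0]);c,sn=np.cos(yaw),np.sin(yaw)
M=np.array([[c,-sn],[sn,c]])
T=tool();s=env.state();f=s['force']
print('TCP rack',((T[:2,3]-o)@M).round(1),'z',T[2,3].round(1),'force rack',(f[:2]@M).round(1),f[2].round(1),'w',round(s['gripper_width'],1),'t',s['time_s'])
if len(sys.argv)>1:
    im,d=save('top',sys.argv[1]);C=cloud('top',d)
    cv2.imwrite(f'pics/{sys.argv[1]}c.png',cv2.resize(im[110:290,250:430,::-1],None,fx=3.3,fy=3.3,interpolation=cv2.INTER_CUBIC))
    F=(C.reshape(-1,3)[:,:2]-o)@M;z=C.reshape(-1,3)[:,2]
    q=(z>33)&(z<44.5)&(F[:,0]>-100)&(F[:,0]<70)&(abs(F[:,1]+52)<30)
E
python3 st.py t3
```

```text
TCP rack [-124.4  -52.9] z 17.7 force rack [ 0.2 -0.3] 1.0 w 33.0 t 5.85
```

View pics/t3c.png

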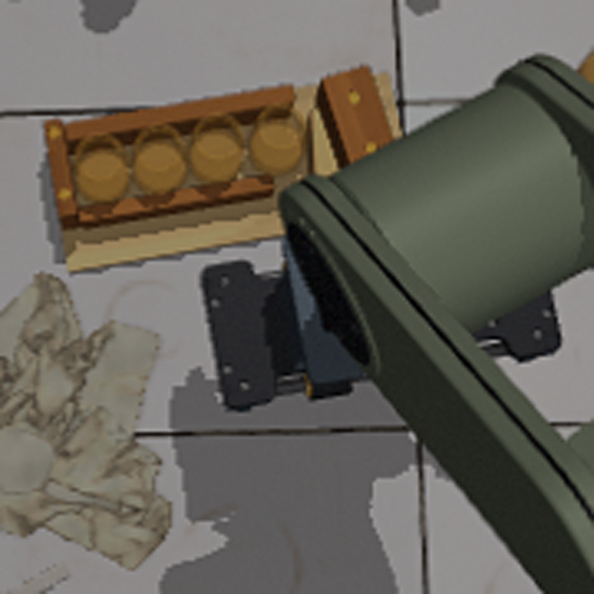

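Call:
arm_command(slide=[[0, 0, -0.5], [0, 0, -1.0], [0, 0, -1.5], [0, 0, -2.0], [0, 0, -2.5], [0, 0, -3.0], [0, 0, -3.0]], turn=[[0, 0, 0], [0, 0, 0], [0, 0, 0], [0, 0, 0], [0, 0, 0], [0, 0, 0], [0, 0, 0]], grip=[255, 255, 255, 255, 255, 255, 255], newtons=60)

```text
time_s: 6.48
ee_pos: [565.0, 292.9, 17.9]
ee_rot: [-175.7, 89.9, 12.8]
force: [0.3, -0.0, -2.0]
gripper_width: 33.0
```

```bash
python3 st.py
```

```text
TCP rack [-93.1 -52.8] z 17.9 force rack [ 0.3 -0.1] -2.0 w 33.0 t 6.4833
```

Call:
arm_command(slide=[[0, 0, -0.4], [0, 0, -0.8], [0, 0, -1.2], [0, 0, -1.4], [0, 0, -1.4]], turn=[[0, 0, 0], [0, 0, 0], [0, 0, 0], [0, 0, 0], [0, 0, 0]], grip=[255, 255, 255, 255, 255])

```text
time_s: 6.9
ee_pos: [577.2, 294.7, 17.9]
ee_rot: [7.6, 89.9, -163.8]
force: [-3.6, -0.8, 3.1]
gripper_width: 33.2
```

```bash
python3 st.py t4
```

```text
TCP rack [-80.8 -52.9] z 17.9 force rack [-3.7 -0.3] 3.1 w 33.2 t 6.9
```

View pics/t4c.png

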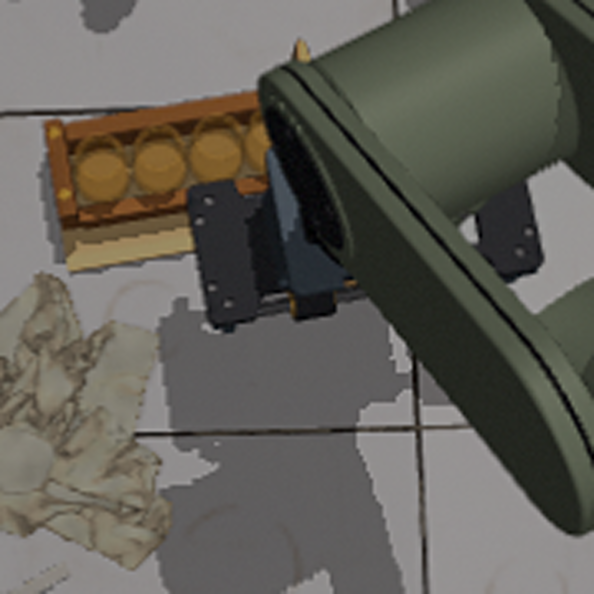

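Call:
arm_command(slide=[[0, 0, -0.2], [0, 0, -0.4], [0, 0, -0.6], [0, 0, -0.6]], turn=[[0, 0, 0], [0, 0, 0], [0, 0, 0], [0, 0, 0]], grip=[255, 255, 255, 255])

```text
time_s: 7.28
ee_pos: [581.4, 295.9, 18.0]
ee_rot: [-3.2, 89.7, -174.6]
force: [-8.2, 0.7, 4.8]
gripper_width: 33.0
```

```bash
python3 st.py
```

```text
TCP rack [-76.5 -52.3] z 18.0 force rack [-8.   1.9] 4.8 w 33.0 t 7.2833
```

Call:
arm_command(slide=[[0, 0, -0.2], [0, 0, -0.4], [0, 0, -0.4], [0, 0, -0.4]], turn=[[0, 0, 0], [0, 0, 0], [0, 0, 0], [0, 0, 0]], grip=[255, 255, 255, 255])

```text
time_s: 7.62
ee_pos: [584.4, 296.7, 18.0]
ee_rot: [-5.8, 89.7, -177.2]
force: [-10.1, 1.7, 5.7]
gripper_width: 33.2
```

```bash
python3 st.py
```

```text
TCP rack [-73.3 -51.9] z 18.0 force rack [-9.7  3.2] 5.7 w 33.2 t 7.6167
```

Call:
arm_command(slide=[[0, 0, -0.2], [0, 0, -0.4], [0, 0, -0.5], [0, 0, -0.5]], turn=[[0, 0, 0], [0, 0, 0], [0, 0, 0], [0, 0, 0]], grip=[255, 255, 255, 255])

```text
time_s: 7.95
ee_pos: [586.4, 297.3, 18.1]
ee_rot: [-3.0, 89.3, -174.5]
force: [-18.3, 0.2, 11.6]
gripper_width: 33.4
```

```bash
python3 st.py
```

```text
TCP rack [-71.3 -51.6] z 18.1 force rack [-18.1   3. ] 11.6 w 33.4 t 7.95
```

Call:
arm_command(slide=[[-0.1, 0, -0.2], [-0.1, 0, -0.4], [-0.1, 0, -0.4], [-0.1, 0, -0.4]], turn=[[0, 0, 0], [0, 0, 0], [0, 0, 0], [0, 0, 0]], grip=[255, 255, 255, 255])

```text
time_s: 8.28
ee_pos: [587.3, 297.6, 18.3]
ee_rot: [-0.9, 88.9, -172.4]
force: [-24.1, 1.1, 12.3]
gripper_width: 32.8
```

```bash
python3 st.py; python3 - <<'E'
from h import *
im,d=save('side','s5')
cv2.imwrite('pics/s5c.png',cv2.resize(im[140:260,190:350,::-1],None,fx=4.5,fy=4.5,interpolation=cv2.INTER_CUBIC))
E
```

```text
TCP rack [-70.4 -51.4] z 18.3 force rack [-23.7   4.7] 12.3 w 32.8 t 8.2833
```

View pics/s5c.png

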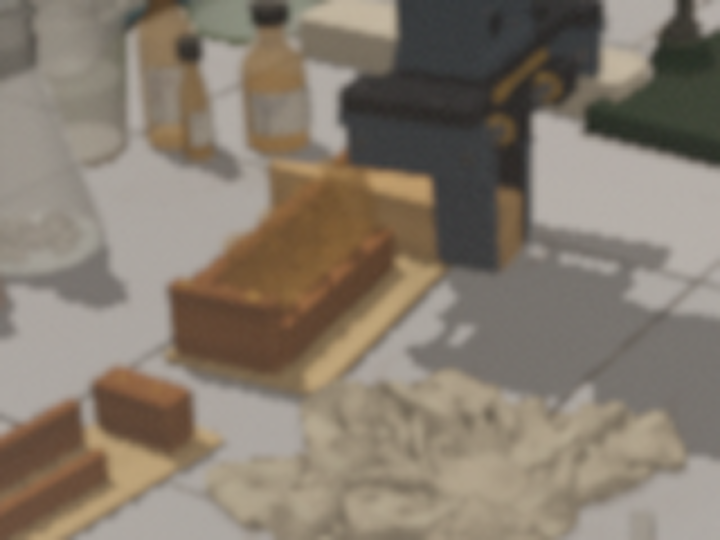

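Call:
arm_command(slide=[[-0.1, 0, 0.2], [-0.2, 0, 0.35], [-0.2, 0, 0.35], [-0.2, 0, 0.35]], turn=[[0, 0, 0], [0, 0, 0], [0, 0, 0], [0, 0, 0]], grip=[255, 255, 255, 255])

```text
time_s: 8.67
ee_pos: [587.3, 297.7, 18.3]
ee_rot: [-4.3, 89.3, -175.9]
force: [-10.9, 4.3, -3.4]
gripper_width: 32.8
```

```bash
python3 st.py
```

```text
TCP rack [-70.3 -51.4] z 18.3 force rack [-10.2   5.8] -3.4 w 32.8 t 8.6667
```

Call:
arm_command(slide=[[0.05, -0.1, 0.2], [0.05, -0.1, 0.2], [0.05, -0.1, 0.2], [0.05, -0.1, 0.2], [0.05, -0.1, 0.2], [0.05, -0.1, 0.2], [0.05, -0.1, 0.2], [0.05, -0.1, 0.2], [0.05, -0.1, 0.2], [0.05, -0.1, 0.2]], turn=[[0, 0, 0], [0, 0, 0], [0, 0, 0], [0, 0, 0], [0, 0, 0], [0, 0, 0], [0, 0, 0], [0, 0, 0], [0, 0, 0], [0, 0, 0]], grip=[255, 255, 255, 60, 60, 60, 60, 60, 60, 60])

```text
time_s: 9.5
ee_pos: [591.2, 297.9, 20.6]
ee_rot: [-172.5, 90.0, 16.0]
force: [0.4, -1.3, 0.4]
gripper_width: 69.6
```

```bash
python3 st.py
```

```text
TCP rack [-66.4 -51.8] z 20.6 force rack [ 0.2 -1.3] 0.4 w 69.6 t 9.5
```

Call:
arm_command(slide=[[-2, 0, 0], [-5, 0, 0], [-9, 0, 0], [-13, 0, 0], [-16, 0, 3], [-16, 0, 7], [-16, 0, 11], [-16, 0, 15], [-16, 0, 19], [-16, 0, 20], [-16, 0, 20]], turn=[[0, 0, 0], [0, 0, 0], [0, 0, 0], [0, 0, 0], [0, 0, 0], [0, 0, 0], [0, 0, 0], [0, 0, 0], [0, 0, 0], [0, 0, 0], [0, 0, 0]], grip=[60, 60, 60, 60, 60, 60, 60, 60, 60, 60, 60])

```text
time_s: 10.42
ee_pos: [390.5, 267.3, 180.9]
ee_rot: [23.7, 90.0, -147.6]
force: [1.2, 0.7, 0.2]
gripper_width: 69.5
```

```bash
python3 st.py t6; python3 - <<'E'
from h import *
yaw=np.radians(8.58);o=np.array([649.2,359.0]);c,sn=np.cos(yaw),np.sin(yaw);M=np.array([[c,-sn],[sn,c]])
im,d=save('side','s6')
cv2.imwrite('pics/s6c.png',cv2.resize(im[140:260,190:350,::-1],None,fx=4.5,fy=4.5,interpolation=cv2.INTER_CUBIC))
T=tool();im,d=save('wrist','w6')
C=cloud('wrist',d,T);F=(C.reshape(-1,3)[:,:2]-o)@M;z=C.reshape(-1,3)[:,2]
q=(z>36)&(z<47)&(abs(F[:,1]+52)<19)&(F[:,0]<-42)&(F[:,0]>-95)
print('tail x0',np.percentile(F[q,0],.5),'y',np.percentile(F[q&(F[:,0]<-55),1],[1,99]),'z',np.median(z[q]), 'front z', np.median(z[q&(F[:,0]>-55)]),np.median(z[q&(F[:,0]<-75)]))
E
```

```text
TCP rack [-269.5  -52.1] z 180.9 force rack [1.2 0.5] 0.2 w 69.5 t 10.4167Traceback (most recent call last):
  File "<stdin>", line 8, in <module>
    return _quantile_unchecked(
        a, q, axis, out, overwrite_input, method, keepdims, weights)
    return _ureduce(a,
                    func=_quantile_ureduce_func,
    ...<5 lines>...
                    overwrite_input=overwrite_input,
                    method=method)
    r = func(a, **kwargs)
    result = _quantile(arr,
                       quantiles=q,
    ...<2 lines>...
                       out=out,
                       weights=wgt)
    slices_having_nans = np.isnan(arr[-1, ...])
                                  ~~~^^^^^^^^^
IndexError: index -1 is out of bounds for axis 0 with size 0
```

View pics/t6c.png

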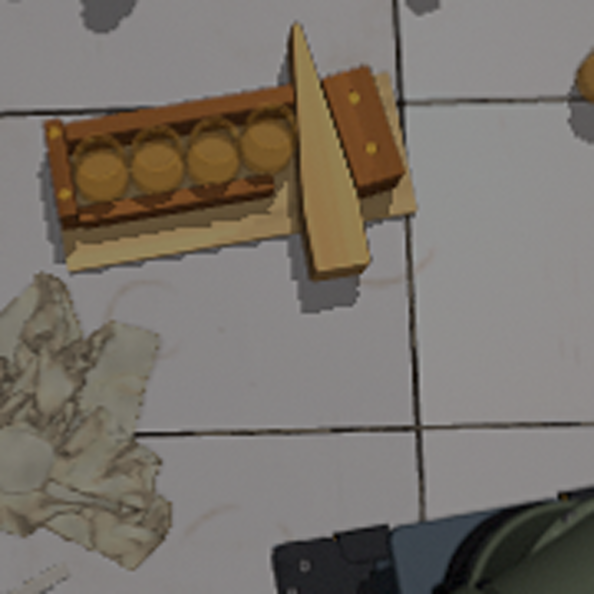

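View pics/w6.png

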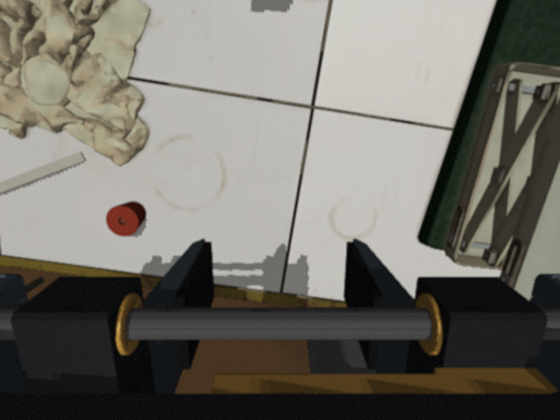

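View pics/s6c.png

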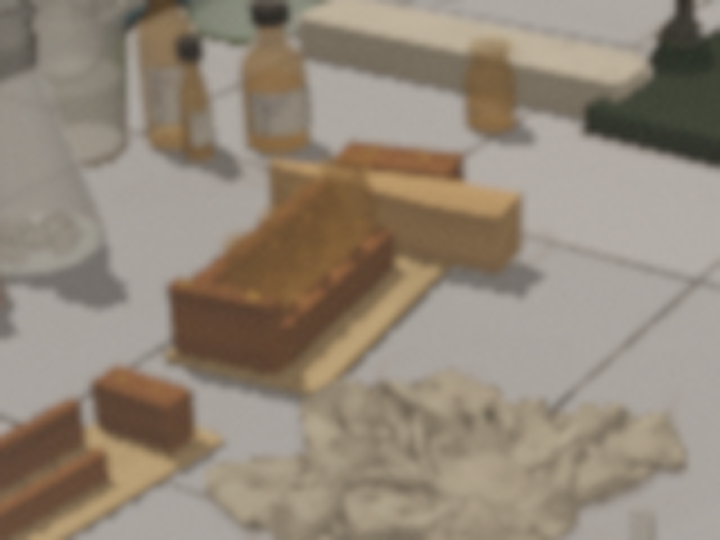

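The top view shows the wedge in the gap against the end block, with its tail at about (340,270) in the crop and its tip at (295,25). I'll measure it and the jars.

```bash
cat > fin.py <<'E'
from h import *
from scipy.optimize import least_squares
yaw=np.radians(8.58);o=np.array([649.2,359.0]);c,sn=np.cos(yaw),np.sin(yaw);M=np.array([[c,-sn],[sn,c]])
for n in('top0','t6'):
    d=np.load(f'pics/{n}.npy');C=cloud('top',d).reshape(-1,3);F=(C[:,:2]-o)@M;z=C[:,2]
    q=(z>56)&(z<68)&(abs(F[:,0])<22)&(F[:,1]<100)&(F[:,1]>-60)
    G=F[q]
    ini=np.array([77.5-2,40,4,-28.]) 
    out=[]
    for y0 in ini:
        x=np.array([0,y0])
        for _ in range(10):
            g=G[(abs(np.hypot(*(G-x).T)-15.5)<5)]
            r=least_squares(lambda p:np.hypot(g[:,0]-p[0],g[:,1]-p[1])-15.5,x,loss='soft_l1');x=r.x
        out.append(x.round(1).tolist()+[len(g)])
    print(n,out,np.median(z[q]))
q=(z>36)&(z<46)&(abs(F[:,1]+52)<22)&(F[:,0]<80)&(F[:,0]>-95)
for b in np.arange(-92,72,8):
    k=q&(F[:,0]>=b)&(F[:,0]<b+8)
    if k.sum()>8:print(b,np.percentile(F[k,1],[3,97]).round(1),np.median(z[k]).round(1))
print(np.percentile(F[q&(abs(F[:,1]+52)<10),0],[.5,99.5]))
E
python3 fin.py
python3 - <<'E'
from h import *
im=cv2.imread('pics/t6.png')[112:200,260:380]
cv2.imwrite('pics/t6z.png',cv2.resize(im,None,fx=6.5,fy=6.5,interpolation=cv2.INTER_CUBIC))
E
```

```text
top0 [[-0.7, 71.5, 71], [-2.3, 38.0, 63], [-3.0, 5.6, 61], [-3.4, -29.3, 67]] 60.65670494332835
t6 [[-0.7, 72.3, 71], [-1.7, 38.6, 71], [-2.3, 4.2, 71], [-1.6, -21.9, 71]] 60.75279268396736
-92 [-63.9 -37.7] 40.3
-84 [-67.  -35.6] 41.4
-76 [-66.7 -35.8] 41.8
-68 [-67.7 -35.7] 41.7
-60 [-67.7 -35.5] 41.3
-52 [-67.8 -36. ] 41.8
-44 [-70.7 -36.1] 42.0
-36 [-72.  -37.7] 42.2
-28 [-71.4 -39.4] 41.9
-20 [-72.5 -31.6] 42.5
-12 [-70.  -35.8] 42.0
-4 [-72.6 -40.8] 42.1
4 [-71.3 -43.2] 42.5
12 [-72.3 -39.2] 42.7
20 [-71.8 -31.4] 41.9
28 [-67.6 -34. ] 41.5
36 [-58.3 -47.3] 41.4
44 [-57.9 -47.8] 41.3
52 [-56.6 -48.1] 41.2
60 [-55.9 -49.9] 41.2
[-84.49215854  63.14003629]
```

View pics/t6z.png

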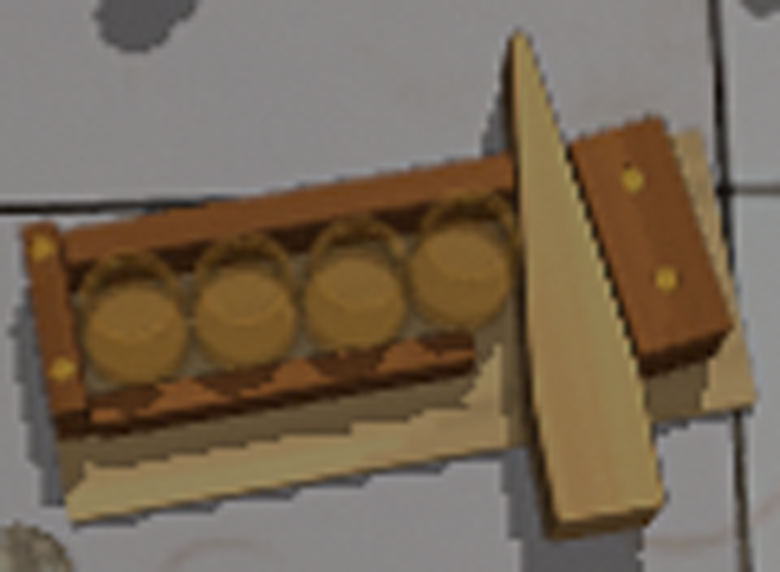

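The wedge is within about 2 mm of the seat. My fit of the last jar's rim is unreliable, so I'll take a closer wrist view.

Call:
arm_command(slide=[[-3, 0, -3], [-6, 0, -6], [-8, -1, -9], [-8, -2, -12], [-8, -3, -14], [-8, -3, -14], [-8, -3, -14]], turn=[[0, 0, 0], [0, 0, 0], [0, 0, 0], [0, 0, 0], [0, 0, 0], [0, 0, 0], [0, 0, 0]], grip=[60, 60, 60, 60, 60, 60, 60])

```text
time_s: 11.15
ee_pos: [529.1, 318.8, 258.8]
ee_rot: [31.5, 89.9, -140.0]
force: [-0.3, -0.2, -0.3]
gripper_width: 69.5
```

```bash
python3 st.py; python3 - <<'E'
from h import *
T=tool();im,d=save('wrist','w7')
yaw=np.radians(8.58);o=np.array([649.2,359.0]);c,sn=np.cos(yaw),np.sin(yaw);M=np.array([[c,-sn],[sn,c]])
C=cloud('wrist',d,T);F=(C.reshape(-1,3)[:,:2]-o)@M;z=C.reshape(-1,3)[:,2]
img=np.zeros((420,700),np.uint8)
for (x,y),h in zip(F,z):
    u,v=int(350-3*y),int(240-3*x)
    if 0<=u<700 and 0<=v<420 and 2<h<75: cv2.circle(img,(u,v),1,int(min(255,h*4)),-1)
cv2.imwrite('pics/rf7.png',cv2.applyColorMap(img,cv2.COLORMAP_JET))
np.savez('pics/w7F.npz',F=F,z=z)
E
```

```text
TCP rack [-124.8  -21.8] z 258.8 force rack [-0.3 -0.2] -0.3 w 69.5 t 11.15
```

View pics/w7.png

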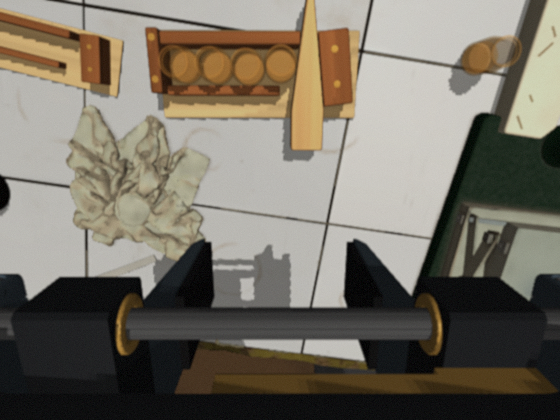

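View pics/rf7.png

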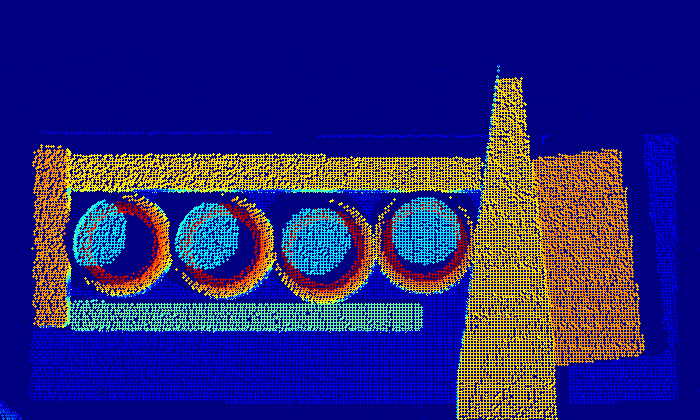

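```bash
python3 -c "
from h import *
print(env.job_done())"
```

```text
the job is handed in; nothing more can be done
None
```

The tapered wedge is jammed in the gap, the four jars are packed against the far wall, and I let go and handed the job in at about 11 s.

I gripped the wedge by its tail and slid it in flat on the board, thin end first, from the open front. Resistance rose from about 10 N to 24 N as it stiffened. I eased off the push, opened the fingers and lifted clear.

**Last checks**
- **Wedge:** It stayed put after release. The top camera put its centreline at y ≈ -51.6 mm, its tip at x ≈ 63 mm (64 expected) and its top at z ≈ 41.7 mm (42 expected). Its tail end read x ≈ -84.5 mm where -87 was expected, a 2.5 mm difference. That is about what the camera accuracy allows.
- **Jars:** The wrist depth map shows the jars touching each other, the wall and the wedge. The third jar sits slightly out of line with the others.
- **Robot:** The gripper was clear of everything when I handed in.

**Checks that disagreed or failed**
- My circle fit of the jar rims from the top camera gave the last jar at y ≈ -21.9 mm instead of -24. The rim fit is unreliable, so I relied on the wrist view instead.
- The first wrist check after release did not have the rack in view, so I repeated it from closer.

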